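# Start the magnetic polisher: lid, mains rocker, green key

### The job

Start a run on the magnetic polisher with the closed fingertips, gripping and lifting nothing: first press the open blue lid shut until the steel spring catch at its front holds it down, then rock the black mains switch on by pressing its white-dotted end fully down, then press the green start key in until it stays in. Keep to that order, leave the lid shut, and do not shift the things standing round the machine.

Things in the scene. Friction and masses are not known exactly. Their poses are not given: they have to be found in the camera images.
- polisher: Bench-top magnetic polisher for jewellery, fixed: grey tank 200 x 240 mm (x, y), rim 120 mm above the desk, under a blue lid; in front a lower grey console, 86 mm deep. Origin on the desk; x points from the console to the tank (away from the operator), y to the operator's left, z up; tank x -50 to 150, console x -135 to -49, both y -120 to 120 mm.
- panel (a point): Centre of the black control panel on the console, (-90, 0, 101) mm in the machine frame. It slopes 15 deg, rising towards the tank. On it, left to right: black mains rocker at y = 82, green start key at y = 20, red stop key at y = -36, timer dial (fixed) at y = -90 mm. All can be pressed with the tool straight down.
- lid (a joint): Hinge of the blue lid (240 mm wide, 14 mm thick, clear window), rad: about 0 = shut and held by the catch, grows as the front edge rises; starts 0.55 to 0.85. It turns about the machine's y axis through lid_hinge. A spring lifts the lid again unless the catch holds it. A stop lies 0.025 rad below 0. Pressing at the pad takes about 2 N, at the catch about 6 N.
- catch_top (a point): Top middle of the steel spring catch, a blade 36 mm wide just in front of the shut lid's front edge, 26 mm above the tank's rim, machine frame (-60, 0, 146) mm. The lid's edge pushes its sloping nose aside over the last 12 mm and the nose snaps back over the edge when the lid is pressed to about 0 rad or just below.
- lid_pad (a point): Middle of the ribbed black rubber pad (26 x 70 mm) on the lid's upper face, near the front edge: the place to press. It lies 32 mm behind the lid's front edge. Moves with the lid; it is on a circle of 173 mm radius about lid_hinge, with the lid shut 173 mm from it towards -x and 10 mm above it.
- lid_hinge (a point): Middle of the lid's hinge axis at the back of the tank, machine frame (155, 0, 127) mm.
- mains (a joint): Black rocker switch, in rad: 0 = off (the white-dotted end, the one towards the tank, stands up), 0.314 = on (dotted end fully down). Snaps over past 0.157 and stays. Needs about 3 N on the end.
- mains_on_end (a point): Point on the rocker's upper face at the white dot: 15 mm from the pivot on the half towards the tank, the place to press. Moves with the rocker: about 10 mm above the panel when off, about 5 mm when on. The rocker is 44 mm long (x) by 26 mm wide.
- start (a joint): Green start key, round, 26 mm across, in m: 0 = out, 0.006 = fully in. It moves along the panel's normal, snaps in past 0.003 with about 4 N and stays in. The red key is coupled to it: as the green goes in, the red comes out, and pressing the red throws the green out again.
- start_top (a point): Centre of the green key's face: 13 mm above the panel when out, 7 mm when in.
- stop_top (a point): Centre of the face of the red stop key, 26 mm across, 56 mm to the right of the green one: 7 mm above the panel while the machine is stopped, 13 mm when it is started. Pressing it would stop the machine again.
- oil_bottle_2: Small white bottle with a black cap, 28 mm across, 70 mm tall, standing loose right of the console; origin at its foot. Leave it alone.
- ring_box: Closed navy ring box, 55 x 52 x 40 mm, loose, right of the tank; origin under its centre. Leave it alone.
- ink_bottle: Black bottle, 34 mm across, 55 mm tall, standing loose left of the console; origin at its foot. Leave it alone.
- beeswax: Amber block of beeswax, 26 x 36 x 16 mm, loose, left of the tank; origin under its centre. Leave it alone.

How it is judged:
By the outcome, as a careful person would: the job done as asked, in the order asked, and still so for the second after the job is handed in, with the robot touching nothing.
It also fails if it takes over 48 s, if anything falls off the work surface, if the arm or the gripper's body presses on something with over 40 N, if the wrist force passes 120 N, or if a joint passes its speed limit or range.

### The arm

A 6-joint arm with a two-finger parallel gripper is mounted at the origin on a cart in front of the work surface, level with it; the furniture and walls round the work are solid. World frame = base frame: x ahead of the robot, y to its left, z up, the work surface at z = 0. Lengths are in m, angles in degrees, forces in N, time in s.
With the tool pointing down it reaches from about 0.4 to 0.825 m from the base axis. Payload 7 kg.
Tool frame: the origin (TCP) lies on the centre line of the jaws, within the pads' length; the fingertips stand 19 mm ahead of it and the grasp point (between the pads) is the TCP; z points along the fingers, y is the line along which they close (so a half turn about z gives the same grasp; the last joint's range is limited). The gripper opens to 88 mm and grips with 3 to 60 N. Pads are 19 mm wide; open, the fingers measure 130 mm over their backs; the gripper's body (78 mm by 193 mm) begins 47 mm behind the grasp point.
Start: joints at [-48.925, 20.546, 0.682, 0, -70.136, -16.507], TCP at [0.281, -0.614, 0.246] pointing down, gripper open.
Joint ranges: [-176.03, 176.03], [-82.01, 121.73], [-58.28, 71.71], [-173.87, 95.51], [-174.79, -0.11], [-173.66, 173.66]. Speed limits (degrees/s): [136.94, 136.94, 172.46, 180, 180, 180].

### API

Orientations are given as [roll, pitch, yaw] about the fixed x, y, z axes, in that order (R = Rz(yaw) Ry(pitch) Rx(roll)).
In Python, from plant import get_state, capture, close_job gives the robot as it stands.
- The arm moves only by the tool apply_moves, never from a script. Its argument "targets" is a list of rows, each a list of 7 numbers: the opening, from 0 (shut) to 1 (fully open), then the shift along the tool's x, y, z normalised to -1 to 1, where 1 is 1000 mm, then the turn, a rotation vector about the tool's x, y, z normalised to -1 to 1, where 1 is 90 degrees. In form: [[claw, tx, ty, tz, ax, ay, az], ...]. A call has 1 to 20 rows; each row shifts and turns the commanded pose from where the row before left it, along the tool's axes as they then stand; what a row does not reach is not made up. A row lasts 1/12 s, in which the tool goes at most 41.7 mm and 7.16 degrees, less where a joint would pass 70% of its speed; a pose out of reach is approached as far as the arm can. A call with a number of a shift or a turn outside -1 to 1 is refused whole. A call with a gripper value outside its range is refused whole. The fingers move at their own pace and stop on an object; "newtons" is the grip in N (left out, the last holds). Time passes only in rows, so rows that do not move let the fingers close. It gives the time, the measured TCP pose, the force, the opening and the grip force at its end, in the units of the state.
- get_state(): the state, without advancing time (a new reading comes with each control period).
- capture(name): name is "scene" or "top" or "wrist"; returns a dict with "frame" (400x640x3 uint8, red, green, blue), "range_z" (400x640 float32, m along the optical axis (not along the pixel's ray), 0 where there is no reading), "camera_matrix" (3x3 intrinsics, pixels), "T" (4x4, takes a point from camera to world coordinates). Camera axes: x right, y down, z forward; pixel columns grow to the right and rows downward; lengths in m; the calibration is good to about 2 mm. A picture is of the moment at which its call begins.
- close_job(): hands the job in; it is judged then, once.
The state is a dict: "time_s": time; "joints": joint angles; "qd": joint speeds; "joint_torque": joint torques, N m; "tcp_pos": TCP position; "eef_rot": TCP orientation; "contact_force": force on the tool from outside, world axes, zero at the start; "moment": the same for the moment, N m; "gripper_width": finger opening in m; "gripper_force": force on a finger pad.
Only numpy, scipy, OpenCV 4.12 (cv2) and the standard library are available. Lean on these libraries where they do the work, as an engineer would, in place of code of your own. Each camera call takes 0.05 s, during which the arm holds its last target. There are 200 camera calls.

## Working session

There is one attempt and no reset: what is moved stays moved. The work goes in short steps, Python scripts to look and compute and a tool call to move; the robot and the scene stay as the last step left them, time stands still between calls to the robot, and variables do not carry over. Pictures are saved under pics/ and viewed, at most 10 in all, crops included, and the job is handed in when it is done.

Besides the shell and the picture viewer there is one more tool, called after "Call:" by a JSON object that holds its "api" and its "payload", one argument or row to a line. apply_moves: Moves the arm, as the interface text tells. Scaled input: -1 to 1 covers 1000 mm each way for a shift and 90 degrees each way for a turn. Its arguments: {"type":"object","properties":{"targets":{"type":"array","items":{"type":"array","items":{"type":"number"}}},"newtons":{"type":"number"}},"required":["targets"]}

```bash
mkdir -p pics; ls; cat > h.py <<'E'
import numpy as np,cv2
from plant import get_state,capture,close_job
def snap(n,f):
    c=capture(n); cv2.imwrite(f'pics/{f}.png',c['frame'][:,:,::-1]); np.savez(f'{f}.npz',**c); return c
def pt(c,u,v,r=1):
    z=c['range_z'][v-r:v+r+1,u-r:u+r+1]; z=np.median(z[z>0]); K=c['camera_matrix']
    p=np.array([(u-K[0,2])/K[0,0]*z,(v-K[1,2])/K[1,1]*z,z,1]); return (c['T']@p)[:3]
E
python3 - <<'E'
from h import *
a=snap('scene','s1');b=snap('top','t1')
print(get_state()); print(a['T'],b['T'])
E
```

```text
pics
{'time_s': 0.1, 'joints': array([-4.89262248e+01,  2.05875794e+01,  6.36375599e-01, -1.77214972e-02,
       -7.01347625e+01, -1.65069436e+01]), 'qd': array([-0.01819062, -0.15739287,  0.15888662,  0.05201185, -0.07377064,
        0.07837769]), 'joint_torque': array([-3.45250646e-04, -5.84164166e+01,  2.93753833e+01,  7.01537892e+00,
        1.01858441e-02, -6.53002576e-05]), 'tcp_pos': array([ 0.28043065, -0.61352147,  0.24469348]), 'eef_rot': array([ 1.79912843e+02, -8.45460310e-03, -1.55439196e+02]), 'contact_force': array([ 0.64425446, -0.36658077, -0.16477828]), 'moment': array([-0.03898937, -0.0145243 , -0.02497802]), 'gripper_force': 0.0, 'gripper_width': 0.08771642061526824}
[[-0.82181481 -0.40499148  0.4007522   0.2698956 ]
 [-0.56951132  0.60446762 -0.55702401  0.40517949]
 [-0.01665175 -0.68600349 -0.72740768  0.76109325]
 [ 0.          0.          0.          1.        ]] [[-0.02169916 -0.99630828  0.08305995  0.53617505]
 [-0.99973858  0.02222238  0.00537985 -0.07471274]
 [-0.00720578 -0.0829215  -0.99653003  1.02029707]
 [ 0.          0.          0.          1.        ]]
```

View pics/s1.png

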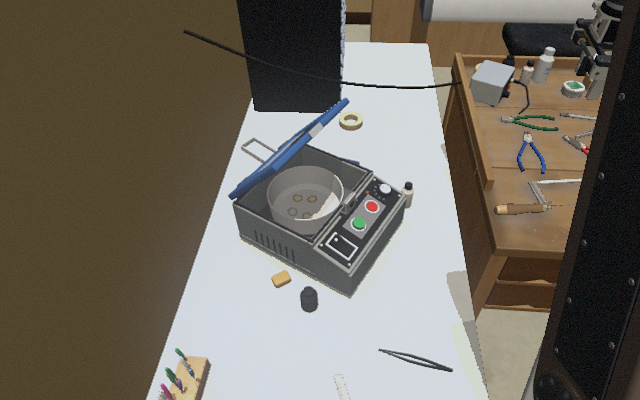

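View pics/t1.png

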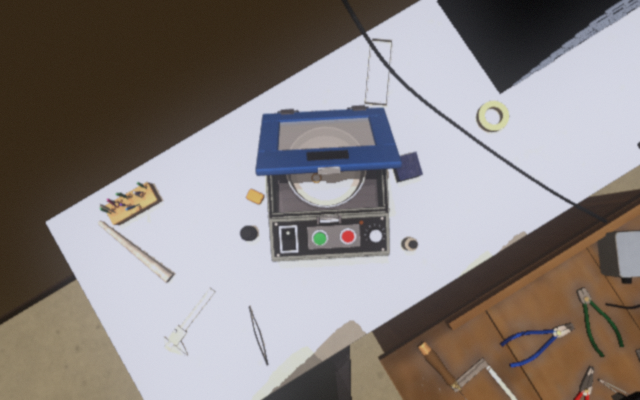

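The scene view shows the machine with its lid open. In the top view the rocker is near (289,238), green (320,238), red (347,237), dial (376,236) and pad (328,155). I'll enlarge it and measure.

```bash
python3 - <<'E'
from h import *
c=dict(np.load('t1.npz'))
for n,u,v in [('rock',289,238),('green',320,238),('red',347,237),('dial',376,236),('pad',328,155),('padL',310,156),('padR',345,154),('lidfL',262,172),('lidfR',396,163),('cable',410,90),('cable2',450,125),('desk',230,300)]: print(n,pt(c,u,v).round(4))
f=c['frame'][100:265,235:425,::-1]
cv2.imwrite('pics/t1c.png',cv2.resize(f,None,fx=4,fy=3.6,interpolation=cv2.INTER_CUBIC)[:600])
f=c['frame'];h=cv2.cvtColor(f,cv2.COLOR_RGB2HSV)
for n,m in [('g',(h[...,0]>40)&(h[...,0]<85)),('r',(h[...,0]<8)|(h[...,0]>172))]:
    m=(m&(h[...,1]>150)&(h[...,2]>90)).astype(np.uint8);m[:220]=0;m[255:]=0;m[:,:290]=0;m[:,390:]=0
    ys,xs=np.nonzero(m);print(n,len(xs),xs.mean(),ys.mean(),np.mean([pt(c,x,y,0) for x,y in zip(xs,ys)],0).round(4))
E
```

```text
rock [ 0.5375 -0.0172  0.1072]
green [ 0.5362 -0.0786  0.1147]
red [ 0.537  -0.1321  0.108 ]
dial [ 0.5377 -0.1888  0.1139]
pad [ 0.6735 -0.0944  0.2644]
padL [ 0.6726 -0.0644  0.2639]
padR [ 0.6744 -0.1227  0.2655]
lidfL [0.6451 0.014  0.2804]
lidfR [ 0.6547 -0.2039  0.2819]
cable [ 0.7741 -0.2305  0.2856]
cable2 [ 0.7839 -0.3782 -0.0008]
desk [0.4051 0.121  0.0009]
g 0 nan nan nan
r 79 347.49367088607596 236.0632911392405 [nan nan nan]<stdin>:9: RuntimeWarning: Mean of empty slice.
  ret = ret.dtype.type(ret / rcount)
  return _methods._mean(a, axis=axis, dtype=dtype,
  ret = ret.dtype.type(ret / rcount)
```

View pics/t1c.png

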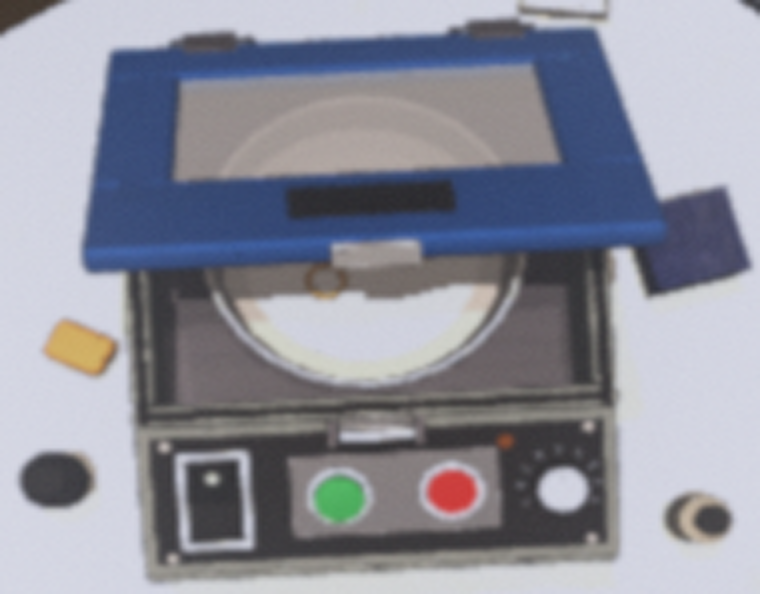

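Crop readings: rocker dot (288,233), green (320,238), red (348,236.4), dial (376,236), catch top near (329,219), pad centre (327.8,155). I'll fit the machine's pose to these.

```bash
cat > fit.py <<'E'
from h import *
from scipy.optimize import least_squares
c=dict(np.load('t1.npz'));K=c['camera_matrix'];Ti=np.linalg.inv(c['T'])
cr=lambda x,y:(235+(x-1.5)/4,100+(y-1.3)/3.6)
F=[((-93.4,20,113.6),cr(340,497)),((-91.8,-36,107.8),cr(452,491)),((-78,82,114.5),cr(211,479)),((-93,-90,114),cr(562,489)),((-60,0,146),cr(377,424))]
P=[(0,cr(371,198)),(35,cr(288,203)),(-35,cr(454,196))]
def world(m,p):
    a=p[2];R=np.array([[np.cos(a),-np.sin(a)],[np.sin(a),np.cos(a)]]);m=np.array(m)/1e3
    return np.r_[R@m[:2]+p[:2],m[2]]
def pad(q,y): return (155-173*np.cos(q)-10*np.sin(q)*-1*-1,y,127+173*np.sin(q)+10*np.cos(q))
def pr(w): q=Ti@np.r_[w,1];return K[:2,:2]@(q[:2]/q[2])+K[:2,2]
def res(p): return np.concatenate([pr(world(m,p))-uv for m,uv in F]+[pr(world(pad(p[3],y),p))-uv for y,uv in P])
if __name__=='__main__':
    s=least_squares(res,[.62,-.09,0,.7],loss='soft_l1');p=s.x
    print(p,np.degrees(p[2]));print(res(p).reshape(-1,2).round(2))
    for m,uv in F: print(m,world(m,p).round(4),pt(c,*map(round,uv)).round(4))
    print('pad',world(pad(p[3],0),p).round(4),'shut',world((-18,0,137),p).round(4))
    np.save('p.npy',p)
E
python3 fit.py
```

```text
[ 0.63002817 -0.09452593  0.02998457  0.92198698] 1.717989283479635
[[-0.28  0.37]
 [-0.08 -0.24]
 [ 0.1  -0.84]
 [ 0.09 -0.51]
 [ 0.09  2.51]
 [ 0.02  0.28]
 [-0.41  0.01]
 [ 0.45 -0.27]]
(-93.4, 20, 113.6) [ 0.5361 -0.0773  0.1136] [ 0.5362 -0.0786  0.1147]
(-91.8, -36, 107.8) [ 0.5393 -0.1333  0.1078] [ 0.5389 -0.1341  0.1086]
(-78, 82, 114.5) [ 0.5496 -0.0149  0.1145] [ 0.5474 -0.014   0.115 ]
(-93, -90, 114) [ 0.5398 -0.1873  0.114 ] [ 0.5397 -0.1867  0.1154]
(-60, 0, 146) [ 0.5701 -0.0963  0.146 ] [ 0.5757 -0.0966  0.1446]
pad [ 0.6725 -0.0933  0.2709] shut [ 0.612  -0.0951  0.137 ]
```

```bash
sed -i 's/-10\*np.sin(q)\*-1\*-1/+10*np.sin(q)/' fit.py; python3 fit.py; python3 - <<'E'
from h import *
c=dict(np.load('t1.npz'));f=c['frame'].astype(int)
for u,vs in [(360,range(5,60)),(410,range(70,110)),(450,range(105,150)),(500,range(140,180)),(550,range(170,205)),(600,range(195,230))]:
    v=min(vs,key=lambda v:f[v,u].sum()); print(u,v,f[v,u],pt(c,u,v,0).round(3))
c=dict(np.load('s1.npz'));f=c['frame'].astype(int)
for u in (220,360,400,440):
    vs=range(35,110) if u<240 else range(70,100)
    v=min(vs,key=lambda v:f[v,u].sum()); print(u,v,pt(c,u,v,0).round(3))
E
```

```text
[ 0.63005087 -0.09471096  0.02823049  0.82076068] 1.617487979480472
[[-0.27  0.34]
 [-0.07 -0.22]
 [ 0.12 -0.92]
 [ 0.11 -0.44]
 [ 0.13  2.5 ]
 [-0.01  0.28]
 [-0.15 -0.05]
 [ 0.13 -0.22]]
(-93.4, 20, 113.6) [ 0.5361 -0.0774  0.1136] [ 0.5362 -0.0786  0.1147]
(-91.8, -36, 107.8) [ 0.5393 -0.1333  0.1078] [ 0.5389 -0.1341  0.1086]
(-78, 82, 114.5) [ 0.5498 -0.0149  0.1145] [ 0.5474 -0.014   0.115 ]
(-93, -90, 114) [ 0.5396 -0.1873  0.114 ] [ 0.5397 -0.1867  0.1154]
(-60, 0, 146) [ 0.5701 -0.0964  0.146 ] [ 0.5757 -0.0966  0.1446]
pad [ 0.6744 -0.0935  0.2604] shut [ 0.6121 -0.0952  0.137 ]
360 28 [45 42 45] [ 0.853 -0.146  0.346]
410 89 [66 66 72] [ 0.775 -0.23   0.287]
450 121 [68 70 74] [ 0.731 -0.306  0.245]
500 157 [74 73 79] [ 0.674 -0.404  0.204]
550 190 [66 65 71] [ 0.616 -0.509  0.165]
600 220 [40 36 34] [ 0.559 -0.614  0.138]
220 47 [ 0.889 -0.122  0.362]
360 85 [ 0.705 -0.35   0.222]
400 87 [ 0.647 -0.445  0.188]
440 85 [ 0.588 -0.558  0.154]
```

Call:
{"api": "apply_moves", "payload": {
  "targets": [
    [0,0,0,-0.021,0,0,0.0637],
    [0,0,0,-0.021,0,0,0.0637],
    [0,0,0,-0.021,0,0,0.0637],
    [0,0,0,-0.021,0,0,0.0637],
    [0,-0.0156,0.0342,0,0,0,0],
    [0,-0.0156,0.0342,0,0,0,0],
    [0,-0.0156,0.0342,0,0,0,0],
    [0,-0.0156,0.0342,0,0,0,0],
    [0,-0.0156,0.0342,0,0,0,0],
    [0,-0.0156,0.0342,0,0,0,0],
    [0,-0.0156,0.0342,0,0,0,0],
    [0,-0.0156,0.0342,0,0,0,0],
    [0,-0.0156,0.0342,0,0,0,0],
    [0,-0.0156,0.0342,0,0,0,0],
    [0,-0.0156,0.0342,0,0,0,0],
    [0,-0.0156,0.0342,0,0,0,0],
    [0,-0.0156,0.0342,0,0,0,0],
    [0,-0.0156,0.0342,0,0,0,0],
    [0,-0.0156,0.0342,0,0,0,0],
    [0,0,0,0,0,0,0]
  ]
}}

```text
time_s: 1.77
tcp_pos: [0.5016, -0.0898, 0.329]
eef_rot: [180.0, -0.0, -178.1]
contact_force: [-0.4, -0.2, -0.7]
gripper_width: 0.0008
gripper_force: 0.0
```

```bash
cat > plan.py <<'E'
from fit import *
p=np.array([.63005,-.09471,.02823])
def tcp(q): 
    m=np.array(pad(q,0)); m[0]+=9.5*min(1,2*np.sin(max(q,0))); return world(m,p)+[0,0,.019]
s=get_state();cur=s['tcp_pos'];y=np.radians(s['eef_rot'][2]);print(cur,s['eef_rot'])
B=np.array([[np.cos(y),np.sin(y),0],[np.sin(y),-np.cos(y),0],[0,0,-1]])
W=[tcp(.9)+[0,0,.02]]+[tcp(q) for q in np.arange(.85,-.03,-.05)]
for w in W: print(w.round(4),(B.T@(w-cur)).round(4)); cur=w
E
python3 plan.py
```

```text
[ 0.50162601 -0.08981102  0.32896675] [ 1.79953613e+02 -7.63172524e-03 -1.78147252e+02]
[ 0.6948 -0.0929  0.3077] [-0.193  -0.0093  0.0212]
[ 0.6879 -0.0931  0.2826] [0.007  0.     0.0252]
[ 0.6812 -0.0933  0.2771] [0.0067 0.     0.0055]
[ 0.6748 -0.0934  0.2712] [0.0064 0.     0.0058]
[ 0.6687 -0.0936  0.2651] [0.0061 0.     0.0061]
[ 0.6629 -0.0938  0.2587] [0.0058 0.     0.0064]
[ 0.6574 -0.0939  0.2519] [0.0055 0.     0.0067]
[ 0.6523 -0.0941  0.245 ] [0.0051 0.     0.007 ]
[ 0.6471 -0.0942  0.2377] [0.0052 0.     0.0072]
[ 0.6419 -0.0944  0.2303] [0.0052 0.     0.0075]
[ 0.637  -0.0945  0.2226] [0.0049 0.     0.0077]
[ 0.6325 -0.0946  0.2147] [0.0045 0.     0.0079]
[ 0.6283 -0.0948  0.2067] [0.0041 0.     0.008 ]
[ 0.6246 -0.0949  0.1985] [0.0037 0.     0.0082]
[ 0.6213 -0.095   0.1902] [0.0033 0.     0.0083]
[ 0.6183 -0.095   0.1817] [0.0029 0.     0.0084]
[ 0.6158 -0.0951  0.1732] [0.0025 0.     0.0085]
[ 0.6137 -0.0952  0.1646] [0.0021 0.     0.0086]
[ 0.6121 -0.0952  0.156 ] [0.0017 0.     0.0086]
```

Call:
{"api": "apply_moves", "payload": {
  "targets": [
    [0,-0.033,-0.0015,-0.005,0,0,0],
    [0,-0.032,-0.0015,-0.005,0,0,0],
    [0,-0.032,-0.0015,0,0,0,0],
    [0,-0.032,-0.0015,0,0,0,0],
    [0,-0.032,-0.0015,0,0,0,0],
    [0,-0.032,-0.0015,0,0,0,0],
    [0,0,0,0.015,0,0,0],
    [0,0,0,0.015,0,0,0],
    [0,0.003,0,0.012,0,0,0],
    [0,0.004,0,0.012,0,0,0],
    [0,0.0067,0,0.0055,0,0,0],
    [0,0.0064,0,0.0058,0,0,0],
    [0,0.0061,0,0.0061,0,0,0],
    [0,0,0,0,0,0,0]
  ]
}}

```text
time_s: 2.93
tcp_pos: [0.6655, -0.0987, 0.2672]
eef_rot: [180.0, -0.1, -178.4]
contact_force: [-0.9, -0.2, 0.2]
gripper_width: 0.0006
gripper_force: 0.0
```

Call:
{"api": "apply_moves", "payload": {
  "targets": [
    [0,0.003,0.003,0.0064,0,0,0],
    [0,0.0045,0.001,0.0067,0,0,0],
    [0,0.0045,0,0.007,0,0,0],
    [0,0.005,0,0.0072,0,0,0],
    [0,0,0,0,0,0,0]
  ]
}}

```text
time_s: 3.35
tcp_pos: [0.6481, -0.0949, 0.239]
eef_rot: [180.0, -0.1, -178.4]
contact_force: [-0.1, -0.4, -0.1]
gripper_width: 0.0005
gripper_force: 0.0
```

```bash
python3 - <<'E'
from h import *
snap('scene','s2')
f=cv2.imread('pics/s2.png')[60:300,190:460];cv2.imwrite('pics/s2c.png',cv2.resize(f,None,fx=2.4,fy=2.4))
E
```

```text
(no output)
```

View pics/s2c.png

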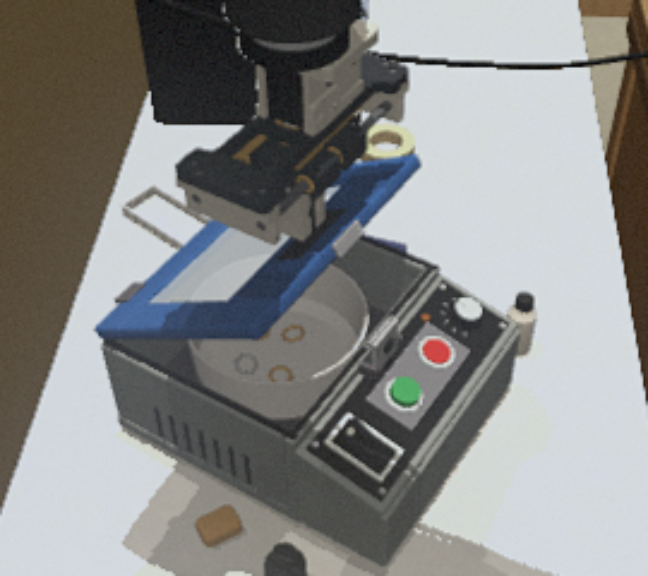

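The fingers (crop about (310,240)) are on the pad, and the lid is coming down with them. I'll carry on along the arc.

Call:
{"api": "apply_moves", "payload": {
  "targets": [
    [0,0.0055,0,0.0083,0,0,0],
    [0,0.005,0,0.008,0,0,0],
    [0,0.0046,0,0.008,0,0,0],
    [0,0.0042,0,0.008,0,0,0],
    [0,0.0037,0,0.0082,0,0,0],
    [0,0.0033,0,0.0083,0,0,0],
    [0,0.003,0,0.0084,0,0,0],
    [0,0,0,0,0,0,0]
  ]
}}

```text
time_s: 4.07
tcp_pos: [0.6188, -0.0959, 0.1815]
eef_rot: [180.0, -0.2, -178.4]
contact_force: [0.4, 0.9, 0.0]
gripper_width: 0.0008
gripper_force: 0.3
```

Call:
{"api": "apply_moves", "payload": {
  "targets": [
    [0,0.0025,0,0.0085,0,0,0],
    [0,0.0021,0,0.0086,0,0,0],
    [0,0.0012,0,0.004,0,0,0],
    [0,0.0005,0,0.003,0,0,0],
    [0,0,0,0,0,0,0],
    [0,0,0,0,0,0,0]
  ]
}}

```text
time_s: 4.57
tcp_pos: [0.6141, -0.0961, 0.1594]
eef_rot: [-180.0, -0.0, -178.4]
contact_force: [2.0, 0.5, 2.5]
gripper_width: 0.0006
gripper_force: 1.0
```

Call:
{"api": "apply_moves", "payload": {
  "targets": [
    [0,0,0,0.0025,0,0,0],
    [0,0,0,0.0025,0,0,0],
    [0,0,0,0,0,0,0],
    [0,0,0,0,0,0,0]
  ]
}}

```text
time_s: 4.9
tcp_pos: [0.6136, -0.0962, 0.154]
eef_rot: [180.0, -0.1, -178.4]
contact_force: [-0.5, 0.4, 1.4]
gripper_width: 0.0002
gripper_force: 0.5
```

Call:
{"api": "apply_moves", "payload": {
  "targets": [
    [0,0,0,0.002,0,0,0],
    [0,0,0,0.002,0,0,0],
    [0,0,0,0,0,0,0],
    [0,0,0,0,0,0,0]
  ]
}}

```text
time_s: 5.23
tcp_pos: [0.6136, -0.0962, 0.1504]
eef_rot: [180.0, -0.1, -178.4]
contact_force: [-1.9, 0.7, 3.3]
gripper_width: 0.0006
gripper_force: 1.8
```

Call:
{"api": "apply_moves", "payload": {
  "targets": [
    [0,0,0,0.002,0,0,0],
    [0,0,0,0.002,0,0,0],
    [0,0,0,0,0,0,0],
    [0,0,0,0,0,0,0]
  ]
}}

```text
time_s: 5.57
tcp_pos: [0.6136, -0.0962, 0.1474]
eef_rot: [-180.0, -0.0, -178.4]
contact_force: [-6.2, 1.8, 11.9]
gripper_width: 0.0006
gripper_force: 5.7
```

Call:
{"api": "apply_moves", "payload": {
  "targets": [
    [0,0,0,-0.004,0,0,0],
    [0,0,0,-0.006,0,0,0],
    [0,0,0,-0.02,0,0,0],
    [0,0,0,-0.02,0,0,0],
    [0,0.03,0,-0.02,0,0,0],
    [0,0.04,0.02,0,0,0,0],
    [0,0,0.04,0,0,0,0],
    [0,0,0.02,0,0,0,0],
    [0,0,0,0,0,0,0]
  ]
}}

```text
time_s: 6.32
tcp_pos: [0.5447, -0.0167, 0.2174]
eef_rot: [179.9, 0.1, -178.2]
contact_force: [0.1, -0.2, 1.0]
gripper_width: 0.0004
gripper_force: 0.0
```

```bash
python3 - <<'E'
from h import *
snap('scene','s3')
print(get_state()['tcp_pos'])
f=cv2.imread('pics/s3.png')[60:300,190:460];cv2.imwrite('pics/s3c.png',cv2.resize(f,None,fx=2.4,fy=2.4))
E
```

```text
[ 0.54487555 -0.01782486  0.21716516]
```

View pics/s3c.png

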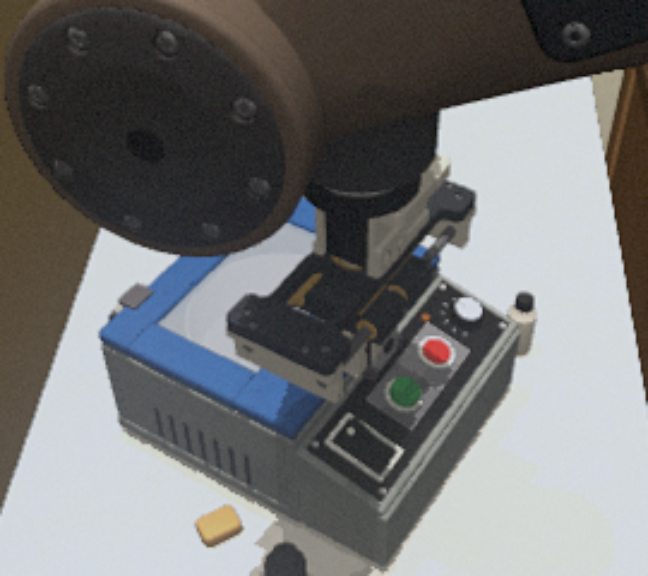

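The lid lies flush, held by the catch, with its front corner at crop (290,430). Next is the rocker.

Call:
{"api": "apply_moves", "payload": {
  "targets": [
    [0,-0.002,0.003,0.02,0,0,0],
    [0,0,0,0.025,0,0,0],
    [0,0,0,0.02,0,0,0],
    [0,0,0,0.008,0,0,0],
    [0,0,0,0.004,0,0,0],
    [0,0,0,0,0,0,0],
    [0,0,0,0,0,0,0]
  ]
}}

```text
time_s: 6.95
tcp_pos: [0.5474, -0.0166, 0.1404]
eef_rot: [-180.0, 0.1, -178.4]
contact_force: [1.1, 0.2, -0.2]
gripper_width: 0.0002
gripper_force: 0.0
```

Call:
{"api": "apply_moves", "payload": {
  "targets": [
    [0,0,0,0.002,0,0,0],
    [0,0,0,0.002,0,0,0],
    [0,0,0,0.002,0,0,0],
    [0,0,0,0,0,0,0],
    [0,0,0,0,0,0,0]
  ]
}}

```text
time_s: 7.37
tcp_pos: [0.5471, -0.0163, 0.1341]
eef_rot: [180.0, 0.1, -178.4]
contact_force: [0.4, 0.1, 2.1]
gripper_width: 0.0003
gripper_force: 0.8
```

Call:
{"api": "apply_moves", "payload": {
  "targets": [
    [0,0,0,0.0015,0,0,0],
    [0,0,0,0.0015,0,0,0],
    [0,0,0,0,0,0,0],
    [0,0,0,0,0,0,0]
  ]
}}

```text
time_s: 7.7
tcp_pos: [0.5463, -0.0164, 0.1305]
eef_rot: [-180.0, -0.0, -178.4]
contact_force: [-0.0, 0.6, 2.4]
gripper_width: 0.0003
gripper_force: 1.4
```

Call:
{"api": "apply_moves", "payload": {
  "targets": [
    [0,0,0,0.0015,0,0,0],
    [0,0,0,0.0015,0,0,0],
    [0,0,0,0,0,0,0],
    [0,0,0,0,0,0,0]
  ]
}}

```text
time_s: 8.03
tcp_pos: [0.5466, -0.0165, 0.1296]
eef_rot: [-180.0, 0.1, -178.3]
contact_force: [-7.5, 2.4, 22.5]
gripper_width: 0.0004
gripper_force: 11.2
```

Call:
{"api": "apply_moves", "payload": {
  "targets": [
    [0,0,0,-0.005,0,0,0],
    [0,0,0,-0.03,0,0,0],
    [0,0,0,-0.03,0,0,0],
    [0,0.0062,-0.0305,-0.015,0,0,0],
    [0,0.0061,-0.0305,0,0,0,0],
    [0,0,0,0,0,0,0],
    [0,0,0,0,0,0,0]
  ]
}}

```text
time_s: 8.62
tcp_pos: [0.5353, -0.0789, 0.2074]
eef_rot: [180.0, -0.0, -178.5]
contact_force: [-0.1, -0.3, 0.8]
gripper_width: 0.0008
gripper_force: 0.0
```

```bash
python3 - <<'E'
from h import *
snap('scene','s4')
print(get_state()['tcp_pos'])
f=cv2.imread('pics/s4.png')[150:300,230:420];cv2.imwrite('pics/s4c.png',cv2.resize(f,None,fx=4,fy=4,interpolation=2))
E
```

```text
[ 0.53550561 -0.07817219  0.20712218]
```

View pics/s4c.png

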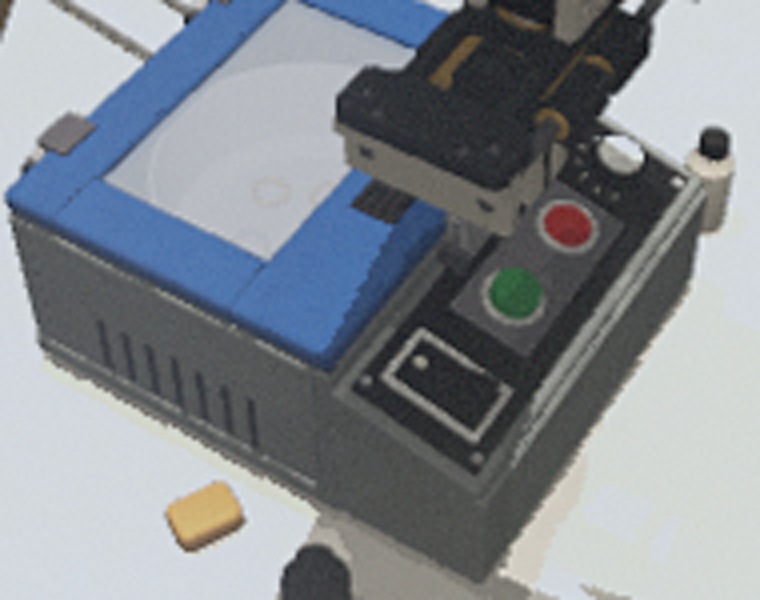

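The rocker is on: its front end stands up over the bezel at crop (495,385). The lid is still shut. Now the green key.

Call:
{"api": "apply_moves", "payload": {
  "targets": [
    [0,0,0,0.03,0,0,0],
    [0,0,0,0.025,0,0,0],
    [0,0,0,0.01,0,0,0],
    [0,0,0,0.004,0,0,0],
    [0,0,0,0.002,0,0,0],
    [0,0,0,0.002,0,0,0],
    [0,0,0,0,0,0,0],
    [0,0,0,0,0,0,0]
  ]
}}

```text
time_s: 9.33
tcp_pos: [0.5366, -0.0775, 0.1355]
eef_rot: [180.0, 0.1, -178.3]
contact_force: [-0.6, 0.8, 0.8]
gripper_width: 0.0007
gripper_force: 0.4
```

Call:
{"api": "apply_moves", "payload": {
  "targets": [
    [0,0,0,0.0015,0,0,0],
    [0,0,0,0.0015,0,0,0],
    [0,0,0,0,0,0,0],
    [0,0,0,0,0,0,0]
  ]
}}

```text
time_s: 9.67
tcp_pos: [0.5361, -0.0778, 0.1316]
eef_rot: [180.0, 0.0, -178.4]
contact_force: [0.3, 0.2, 1.3]
gripper_width: 0.0007
gripper_force: 0.3
```

Call:
{"api": "apply_moves", "payload": {
  "targets": [
    [0,0,0,0.0015,0,0,0],
    [0,0,0,0.0015,0,0,0],
    [0,0,0,0,0,0,0],
    [0,0,0,0,0,0,0]
  ]
}}

```text
time_s: 10.0
tcp_pos: [0.5362, -0.0778, 0.1288]
eef_rot: [-180.0, 0.0, -178.4]
contact_force: [-1.4, 0.7, 5.2]
gripper_width: 0.0003
gripper_force: 2.4
```

Call:
{"api": "apply_moves", "payload": {
  "targets": [
    [0,0,0,0.0015,0,0,0],
    [0,0,0,0.0005,0,0,0],
    [0,0,0,0,0,0,0],
    [0,0,0,0,0,0,0]
  ]
}}

```text
time_s: 10.33
tcp_pos: [0.5364, -0.0779, 0.1282]
eef_rot: [-180.0, 0.1, -178.3]
contact_force: [-6.0, 1.6, 16.4]
gripper_width: 0.0007
gripper_force: 8.9
```

Hard stop at 16 N, so the key is fully in. I'll lift straight up, back away and check.

Call:
{"api": "apply_moves", "payload": {
  "targets": [
    [0,0,0,-0.005,0,0,0],
    [0,0,0,-0.03,0,0,0],
    [0,0,0,-0.035,0,0,0],
    [0,0,0,-0.035,0,0,0],
    [0,0.02,0,-0.03,0,0,0],
    [0,0.03,0,0,0,0,0],
    [0,0.03,0,0,0,0,0],
    [0,0,0,0,0,0,0],
    [0,0,0,0,0,0,0]
  ]
}}

```text
time_s: 11.08
tcp_pos: [0.4549, -0.0801, 0.2621]
eef_rot: [180.0, 0.1, -178.4]
contact_force: [-0.4, 0.1, -0.2]
gripper_width: 0.0
gripper_force: 0.0
```

```bash
python3 - <<'E'
from h import *
c=snap('scene','s5');t=snap('top','t5')
print(get_state()['tcp_pos'])
f=cv2.imread('pics/s5.png')[150:300,230:420];cv2.imwrite('pics/s5c.png',cv2.resize(f,None,fx=4,fy=4,interpolation=2))
from fit import world
p=np.array([.63005,-.09471,.02823])
Ti=np.linalg.inv(c['T']);K=c['camera_matrix'];a=dict(np.load('s4.npz'))
for n,m in [('green',(-92,20,110)),('red',(-92,-36,110)),('dotend',(-78,82,112)),('frontend',(-105,82,104)),('lid',(-30,80,141)),('lid2',(-40,110,141))]:
    q=Ti@np.r_[world(m,p),1];uv=K[:2,:2]@(q[:2]/q[2])+K[:2,2];u,v=map(round,uv)
    print(n,u,v,'s1',pt(dict(np.load('s1.npz')),u,v)[2].round(4),'s4',pt(a,u,v)[2].round(4),'now',pt(c,u,v)[2].round(4))
E
```

```text
[ 0.45636771 -0.07998452  0.26164315]
green 357 223 s1 0.1155 s4 0.1155 now 0.1105
red 371 206 s1 0.1095 s4 0.1109 now 0.1155
dotend 335 241 s1 0.1166 s4 0.1116 now 0.1119
frontend 347 249 s1 0.1053 s4 0.1084 now 0.1089
lid 314 220 s1 0.1024 s4 0.1385 now 0.1395
lid2 309 232 s1 0.065 s4 0.1387 now 0.1377
```

View pics/s5c.png

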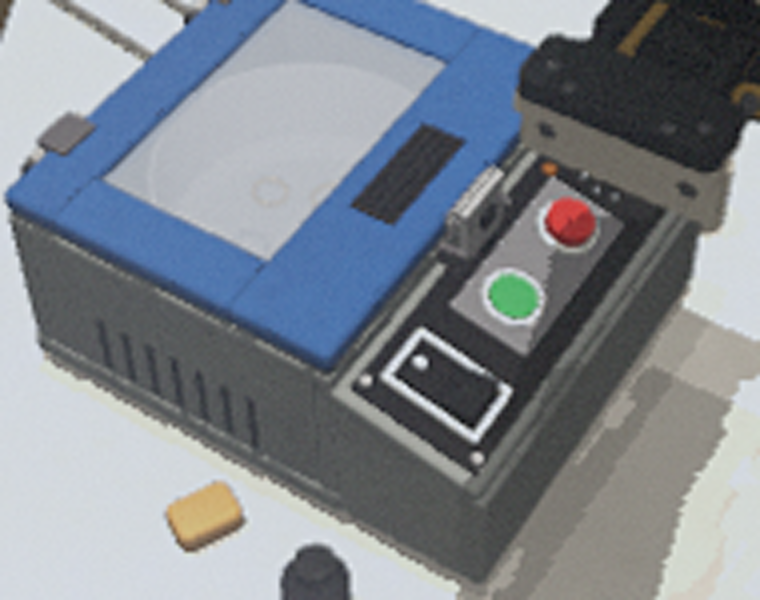

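The final picture shows the green key in (513,297), the red key out (570,222), the rocker's dot end down (420,362), and the lid shut with the catch over its edge (475,210). The depth readings agree, so I'm handing in.

```bash
python3 -c "
from plant import close_job
print(close_job())"
```

```text
the job is handed in; nothing more can be done
None
```

The job is handed in after about 11 s of robot time: lid shut and held by the catch, mains switch on, then green start key in and staying in; nothing round the machine was touched on purpose, though I did not re-measure the loose items at the end.

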